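Hang a second gauge on the hook

TASK

Turn the carousel by the square head on top of its column until the waisted gauge stands at the pointer on the carousel's base, facing you, and lift it out of its sloping pocket. Then hang it by its eye on the hook, in front of the gauge that already hangs there, and let go. The hanging gauge must stay on the hook and the other two gauges must stay in their pockets.

Things in the scene. Friction and masses are not known exactly. Their poses are not given: they have to be found in the camera images.
- waisted_gauge: gauge to hang, ~0.2 kg: steel plate 10 mm thick (x), 64 wide (y), 140 tall (z); origin mid-foot. Up from the foot: body notched from both sides to a 30 mm waist at z 26-60; open eye z 70-106, 40 wide, top corners cut 45 deg; 64 mm bar to 116; solid grip tab 44 wide to 140. Starts in a pocket, top leaning 30 deg outward; its +x then points to the column and up. Centre of mass z ~70.
- waisted_gauge_eye (a point): middle of the flat ceiling of the waisted gauge's eye, 106 mm above its foot; this ceiling rests on the hook when it hangs. Axes as the gauge.
- plain_gauge: bystander in another pocket: a plate like the waisted gauge (same sizes, eye and tab), but its body is the full 64 mm wide all the way
- narrow_gauge: bystander in another pocket: a plate like the waisted gauge (same sizes, eye and tab), but its body is 50 mm wide above a 64 mm foot
- hung_gauge: gauge already hanging on the hook, 30 to 52 mm in front of the post's axis: same thickness, height, eye and tab as the waisted gauge; its body is full width with a foot stepped to 36 mm wide. Origin mid-foot, z up.
- hung_gauge_eye (a point): middle of the ceiling of the hung gauge's eye, resting on the hook's prong
- carousel_base: fixed round grey base of the carousel, 176 mm across, 19 mm high; origin on the axis at table height. A dark pointer bar lies along its -x axis, out to 130 mm from the axis, and points roughly at the robot.
- pointer (a point): the place where the foot of a gauge stands when its pocket is at the pointer: 55 mm from the carousel axis along the base's -x, 46 mm above the table
- carousel (a joint): rotation of the carousel about its vertical axis, counted from its start; grows anticlockwise seen from above, can pass a full turn either way, stays where it is left (friction about 0.15 N m)
- carousel_head (a point): centre of the top face of the carousel's square head (30 x 30 mm, 36 tall, on a 24 mm column), on the axis, 186 mm above the table. Axes turn with the carousel, sides parallel to x and y; the waisted gauge's pocket lies on its -x side, the others 120 deg to either side. Gauge tops stay below 172 mm height and within 130 mm of the axis.
- pocket_waisted (a point): middle of the pocket floor under the waisted gauge, 55 mm from the axis, 46 mm high; turns with the carousel. The pocket is a slot leaning 30 deg outward, 2 mm loose, open on top; lips 12 mm up; a 26 mm wide inner post ends 43 mm, a 14 mm wide outer spine 78 mm up the gauge. Draw a gauge out along its own z by 80 mm or more.
- pocket_plain (a point): middle of the floor of the plain gauge's pocket, built like the waisted gauge's
- pocket_narrow (a point): middle of the floor of the narrow gauge's pocket, built like the waisted gauge's
- hook_stand: fixed hook stand; origin on the post's axis at table height. Base plate 110 x 90 x 12 mm, post 20 mm thick (26 at the top clamp), 188 mm high.
- hook (a point): where the prong's axis meets the post's axis, 165 mm above the table; axes as the stand. The prong is a level round bar, 10 mm thick, along this -x (roughly to the robot); its upturned tip lies 160-174 mm from the post's axis, its top 19 mm above the prong's axis. A gauge hangs with its faces across the prong, eye ceiling 5 mm above the prong's axis.
Mind the look-alikes: they are no part of the job. What is shaped like the waisted_gauge but turquoise is not meant.

How it is judged:
By the outcome, as a careful person would: the job done as asked, in the order asked, and still so for the second after the job is handed in, with the robot touching nothing.
It also fails if it takes over 72 s, if anything falls off the work surface, if the arm or the gripper's body presses on something with over 40 N, if the wrist force passes 120 N, or if a joint passes its speed limit or range.

ROBOT

A 7-joint arm with a two-finger parallel gripper is mounted at the origin on a cart in front of the work surface, level with it; the furniture and walls round the work are solid. World frame = base frame: x ahead of the robot, y to its left, z up, the work surface at z = 0. Lengths are in mm, angles in rad, forces in N, time in s.
With the tool pointing down it reaches from about 400 to 850 mm from the base axis. Payload 10.4 kg.
Tool frame: the origin (TCP) lies midway between the tips of the shut fingers; the grasp point (between the pads) lies 19 mm behind it; z points along the fingers, y is the line along which they close (so a half turn about z gives the same grasp; the last joint's range is limited). The gripper opens to 87 mm and grips with 3 to 60 N. Pads are 19 mm wide; open, the fingers measure 117 mm over their backs; the gripper's body (75 mm by 190 mm) begins 51 mm behind the grasp point.
Start: joints at [1.13, 0.332, -0.065, 1.46, 0.022, 1.35, -0.088], TCP at [253.618, -571.253, 222.576] pointing down, gripper open.
Joint ranges: [-2.6, 2.6], [-0.5, 2.12], [-1.47, 1.34], [0.16, 2.42], [-1.27, 4.41], [0.06, 2.06], [-2.6, 2.6]. Speed limits (rad/s): [2.22, 2.22, 2.79, 2.79, 3.14, 3.14, 3.14].

INTERFACE

Orientations are given as a 3x3 rotation matrix whose columns are the frame's x, y, z axes.
In Python, from workcell import get_state, cams, order gives the robot as it stands.
- The arm moves only by the tool arm_command, never from a script. Its argument "increments" is one flat list of numbers, 7 for each row, row after row: the shift along the tool's x, y, z in mm, then the turn, a rotation vector about the tool's x, y, z in rad, then the opening, from 0 (shut) to 1 (fully open). A call has 1 to 12 rows; each row is the pose to reach, as a shift and turn from the pose commanded when the call began, along the tool's axes at that moment; what a row does not reach only later rows make up. A row lasts 1/8 s, in which the tool goes at most 62.5 mm and 10.7 degrees, less where a joint would pass 70% of its speed; a pose out of reach is approached as far as the arm can. A call with a gripper value outside its range is refused whole. The fingers move at their own pace and stop on an object; the grip force is fixed at half the most. Time passes only in rows, so rows that repeat a pose let the fingers close. It gives the time, the measured TCP pose, the force, the opening and the grip force at its end, in the units of the state.
- get_state(): the state, without advancing time (a new reading comes with each control period).
- cams.get_image(name): name is "scene" or "top" or "wrist"; returns a dict with "color" (400x640x3 uint8, red, green, blue), "z_map" (400x640 float32, mm along the optical axis (not along the pixel's ray), 0 where there is no reading), "fovy" (degrees; the focal length in pixels is half the picture's height over the tangent of half this angle, whatever the lens; pixels are square), "cx", "cy" (the principal point, pixels), "camera_from_world" (4x4, takes a point from world to camera coordinates); the wrist camera has in their place "hand_eye" (4x4, takes a point from camera to tool coordinates, whose origin is the TCP and whose axes are the flange's). Camera axes: x right, y down, z forward; pixel columns grow to the right and rows downward; lengths in mm; the calibration is good to about 2 mm. A picture is of the moment at which its call begins: read the wrist's pose just before it.
- order.sign_off(): hands the job in; it is judged then, once.
The state is a dict: "time_s": time; "joint_pos": joint angles; "joint_vel": joint speeds; "tau": joint torques, N m; "tool_pos": TCP position; "eef_rot": TCP orientation; "force": force on the tool from outside, world axes, zero at the start; "wrist_torque": the same for the moment, N m; "opening": finger opening in mm; "gripper_force": force on a finger pad.
Only numpy, scipy, OpenCV 4.12 (cv2) and the standard library are available. Lean on these libraries where they do the work, as an engineer would, in place of code of your own. Each camera call takes 0.05 s, during which the arm holds its last target. There are 200 camera calls.

## Working session

There is one attempt and no reset: what is moved stays moved. The work goes in short steps, Python scripts to look and compute and a tool call to move; the robot and the scene stay as the last step left them, time stands still between calls to the robot, and variables do not carry over. Pictures are saved under pics/ and viewed, at most 10 in all, crops included, and the job is handed in when it is done.

Besides the shell and the picture viewer there is one more tool, called after "Call:" in YAML: its name, and indented under it one key for each argument. arm_command: Moves the arm, as the interface text tells. Its arguments: {"type":"object","properties":{"increments":{"type":"array","items":{"type":"number"}}},"required":["increments"]}

```bash
mkdir -p pics; ls; cat > h.py <<'E'
import numpy as np, cv2
from workcell import get_state, cams, order
def K(d):
    f=200/np.tan(np.radians(d["fovy"])/2); return f
def cfw(d,st=None):
    if "camera_from_world" in d: return np.array(d["camera_from_world"])
    T=np.eye(4);T[:3,:3]=st["eef_rot"];T[:3,3]=st["tool_pos"]
    return np.linalg.inv(T@np.array(d["hand_eye"]))
def proj(d,M,p):
    q=(M@np.append(p,1))[:3]; f=K(d); return np.array([d["cx"]+f*q[0]/q[2],d["cy"]+f*q[1]/q[2]])
def ray(d,M,u,v):
    f=K(d); W=np.linalg.inv(M); r=W[:3,:3]@np.array([(u-d["cx"])/f,(v-d["cy"])/f,1]); return W[:3,3],r
def plane(d,M,u,v,z):
    o,r=ray(d,M,u,v); return o+r*(z-o[2])/r[2]
def cloud(d,M):
    f=K(d); z=d["z_map"]; v,u=np.mgrid[0:400,0:640]
    P=np.stack([(u-d["cx"])/f*z,(v-d["cy"])/f*z,z],-1); W=np.linalg.inv(M)
    P=P@W[:3,:3].T+W[:3,3]; P[z<=0]=np.nan; return P
def tri(rays):
    A=np.zeros((3,3));b=np.zeros(3)
    for o,r in rays:
        r=r/np.linalg.norm(r);Q=np.eye(3)-np.outer(r,r);A+=Q;b+=Q@o
    return np.linalg.solve(A,b)
def save(n,im): cv2.imwrite("pics/"+n,im[...,::-1])
E
python3 - <<'E'
from h import *
np.set_printoptions(precision=3,suppress=True)
s=get_state(); print({k:np.array(v) for k,v in s.items()})
out=[]
for n in ("scene","top"):
    d=cams.get_image(n); M=cfw(d); print(n,d["fovy"],d["cx"],d["cy"],np.linalg.inv(M))
    np.savez(n+".npz",P=cloud(d,M),**d); save(n+".png",d["color"])
E
```

```text
pics
{'time_s': array(0.), 'joint_pos': array([ 1.13 ,  0.333, -0.065,  1.461,  0.022,  1.35 , -0.089]), 'joint_vel': array([ 0.   , -0.002,  0.   ,  0.002, -0.   , -0.002,  0.002]), 'tau': array([ -0.001, -62.325,   0.024, -38.989,  -0.061,   0.04 ,   0.   ]), 'tool_pos': array([ 253.402, -570.902,  221.752]), 'eef_rot': array([[ 0.914,  0.406, -0.001],
       [ 0.406, -0.914,  0.001],
       [-0.   , -0.001, -1.   ]]), 'force': array([ 0.534, -0.474, -0.496]), 'wrist_torque': array([-0.024, -0.017,  0.01 ]), 'gripper_force': array(0.), 'opening': array(87.177)}
scene 43.61787860695183 315.15348439904363 204.24007218680848 [[ -0.697  -0.421   0.581 -18.896]
 [ -0.717   0.412  -0.562 763.433]
 [ -0.003  -0.808  -0.589 763.268]
 [  0.      0.      0.      1.   ]]
top 47.376034772626255 321.9547614655389 204.43246046965925 [[   0.028   -0.99     0.135  462.694]
 [  -0.999   -0.025    0.022  135.997]
 [  -0.018   -0.136   -0.991 1277.054]
 [   0.       0.       0.       1.   ]]
```

View pics/scene.png

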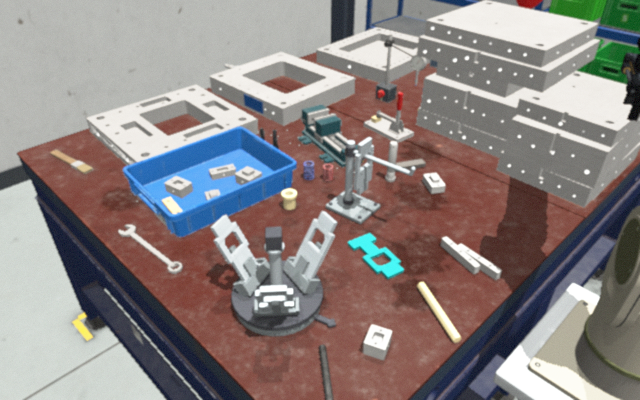

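View pics/top.png

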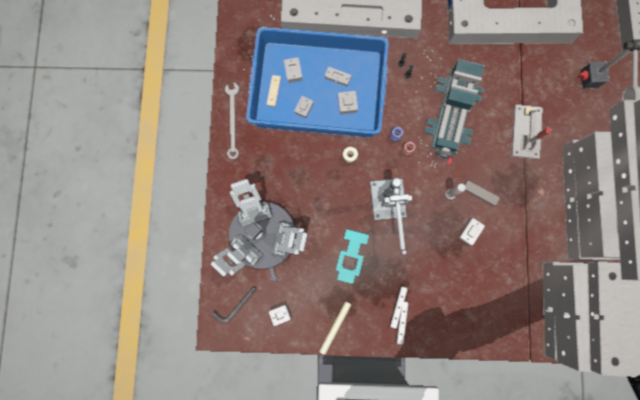

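Scene shows the carousel at (278,290) with three gauges, the hook stand at (355,190), and a turquoise look-alike plate lying at (378,256). Top shows the carousel at (262,233), its pointer towards (273,275), and the hook prong running (398,195)→(404,252). I'll enlarge the carousel next.

```bash
python3 - <<'E'
from h import *
np.set_printoptions(precision=1,suppress=True)
a=np.load("scene.npz");b=np.load("top.npz")
A=cv2.resize(a["color"][205:335,205:345],None,fx=2.85,fy=2.85,interpolation=2)
B=cv2.resize(b["color"][170:290,205:315],None,fx=3.0,fy=3.0,interpolation=2)
C=cv2.resize(b["color"][170:260,360:440],None,fx=3,fy=3,interpolation=2)
D=cv2.resize(a["color"][130:225,315:455],None,fx=2.5,fy=2.5,interpolation=2)
im=np.zeros((600,800,3),np.uint8)
for i,(x,y) in zip((A,B,D),((0,0),(400,0),(0,371))):
    i=i[:600-y,:800-x]; im[y:y+i.shape[0],x:x+i.shape[1]]=i
i=C[:239]; im[361:361+i.shape[0],400:400+i.shape[1]]=i
save("crop1.png",im)
for n,d in (("scene",a),("top",b)):
    P=d["P"]; c=d["color"].astype(int)
    m=(P[...,2]>177)&(P[...,2]<200)
    k,l,st,ce=cv2.connectedComponentsWithStats(m.astype(np.uint8))
    for j in range(1,k):
        if st[j,4]>15: print(n,st[j],ce[j],np.nanmedian(P[l==j],0))
P=b["P"]; m=((P[...,2]>14)&(P[...,2]<24)).astype(np.uint8); m[:, :215]=0; m[:,320:]=0; m[:180]=0;m[290:]=0
q=P[m>0]; print(len(q))
c=cv2.minEnclosingCircle(q[:,:2].astype(np.float32)); print(c)
E
```

```text
scene [388  45  39  18 133] [407.6  53.4] [ 944.8 -603.2  187.1]
scene [437  65  83  30 613] [476.4  80.4] [ 659.1 -556.6  188.1]
scene [ 517  103  123   41 1026] [574.3 123.9] [ 336.9 -476.5  188.3]
scene [346 140  10  10  69] [350.5 144.7] [664.5 -13.5 184.5]
scene [355 141  19  17 136] [364.  149.2] [625.1 -14.9 186.6]
scene [411 167   5   5  18] [412.9 168.8] [499.7 -36.3 182.6]
scene [265 227  17  15 226] [273.2 233.6] [539.3 329.5 186.1]
scene [606 256  34  70 645] [618.  298.5] [ 43.7  62.4 188. ]
top [626  49  14  51 277] [634.1  77.6] [ 943.5 -601.8  189.7]
top [391 178  10  10  72] [395.5 182.6] [668.8 -16.9 185.8]
top [385 196  26   6  53] [396.1 199.4] [627.6 -12.  183.6]
top [244 222  17  17 162] [251.7 230.2] [544.9 327.7 185.5]
top [590 262  12 112 629] [593.9 316.7] [ 365.1 -474.4  188.2]
top [608 272   7   8  36] [610.4 275.6] [ 460.8 -516.3  191.8]
top [611 357   6   9  39] [613.2 360.8] [ 269.  -511.1  193.9]
7
((457.7462463378906, 295.861083984375), 77.06761932373047)
```

View pics/crop1.png

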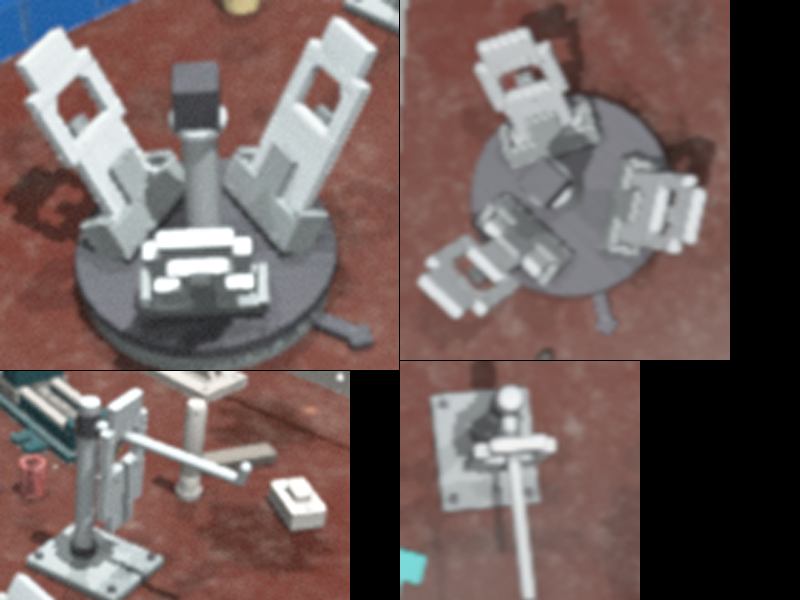

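The three gauges on the carousel (scene px): back-left (75,90 of crop → ~231,237), right (330,90 → ~320,237), front (200,255 → ~275,295). Which one is waisted isn't yet clear from here. I'll look closer with the wrist camera, and measure meanwhile.

```bash
cat >> h.py <<'E'
from scipy.spatial.transform import Rotation as Ro
def rotz(yaw,lean=0,az=0):
    """tool down, tool y at azimuth yaw (deg)"""
    a=np.radians(yaw); y=np.array([np.cos(a),np.sin(a),0]); z=np.array([0,0,-1.]); return np.stack([np.cross(y,z),y,z],1)
def inc(p,R,st):
    R0=np.array(st["eef_rot"]); d=R0.T@(np.array(p)-st["tool_pos"]); w=Ro.from_matrix(R0.T@R).as_rotvec()
    print(np.round(d,1),np.round(w,3),"deg",np.round(np.degrees(np.linalg.norm(w)),1))
E
python3 - <<'E'
from h import *
np.set_printoptions(precision=1,suppress=True)
d=cams.get_image("wrist"); print(d["hand_eye"],d["fovy"],d["cx"],d["cy"])
b=np.load("top.npz");a=np.load("scene.npz")
for n,P in (("top",b["P"]),("scene",a["P"])):
    r=P[...,:2]-[542,328.6]; rr=np.hypot(r[...,0],r[...,1]); z=P[...,2]
    m=(z>150)&(z<175)&(rr>80)&(rr<140)
    k,l,s,c=cv2.connectedComponentsWithStats(m.astype(np.uint8))
    for j in range(1,k):
        if s[j,4]>10:
            p=np.nanmean(P[l==j],0); print(n,s[j,4],c[j],p,"az",np.degrees(np.arctan2(p[1]-328.6,p[0]-542)))
s=get_state()
inc([440,-60,420],rotz(-8),s); inc([420,240,420],rotz(31),s); 
E
```

```text
[[  -0.    -1.    -0.3   69.5]
 [   1.    -0.     0.    -0.9]
 [  -0.    -0.3    1.  -162.7]
 [   0.     0.     0.     1. ]] 58.29246742930166 319.8648001874273 199.81015609432336
top 152 [239.8 185.5] [656.9 366.6 162.5] az 18.307324904561547
top 136 [300.3 241.2] [522.6 211.  162.9] az -99.38555673174864
top 164 [219.9 266.9] [454.9 404.7 162. ] az 138.8535571043771
scene 248 [326.9 221.8] [517.8 212.6 161. ] az -101.76250717618794
scene 260 [221.1 225.9] [652.  367.9 160.8] az 19.653218439721904
scene 221 [272.9 289.7] [449.1 408.4 164.6] az 139.32919031475046
[ 377.8 -391.5 -197.6] [-0. -0. -1.] deg 58.1
[ 481.3 -673.8 -197.3] [-0.  -0.  -1.7] deg 97.1
```

Call:
arm_command:
  increments: [378,-391,-178,0,0,-1.0,1,378,-391,-178,0,0,-1.0,1,378,-391,-178,0,0,-1.0,1,378,-391,-178,0,0,-1.0,1,378,-391,-178,0,0,-1.0,1,378,-391,-178,0,0,-1.0,1,378,-391,-178,0,0,-1.0,1,378,-391,-178,0,0,-1.0,1,378,-391,-178,0,0,-1.0,1,620,-775,-140,0,0,-1.7,1,620,-775,-140,0,0,-1.7,1,620,-775,-140,0,0,-1.7,1]

```text
time_s: 1.65
tool_pos: [464.8, 117.6, 383.3]
eef_rot: [[-0.403, 0.915, 0.001], [0.915, 0.403, -0.001], [-0.001, 0.0, -1.0]]
force: [1.4, -0.5, -0.3]
opening: 86.8
gripper_force: 0.0
```

Call:
arm_command:
  increments: [231,147,53,0,0,-0.13,1,231,147,53,0,0,-0.13,1,231,147,53,0,0,-0.13,1,231,147,53,0,0,-0.13,1,231,147,53,0,0,-0.13,1,231,147,53,0,0,-0.13,1]

```text
time_s: 2.4
tool_pos: [506.6, 388.4, 328.7]
eef_rot: [[-0.517, 0.856, -0.003], [0.856, 0.517, -0.0], [0.002, -0.003, -1.0]]
force: [0.3, -0.6, -0.6]
opening: 87.1
gripper_force: 0.0
```

```bash
python3 - <<'E'
from h import *
s=get_state(); print(s["tool_pos"],s["joint_pos"],s["joint_vel"])
d=cams.get_image("wrist"); M=cfw(d,s); np.savez("w1.npz",P=cloud(d,M),M=M,**d)
save("w1.png",d["color"])
E
```

```text
[506.55398313 388.38742129 328.65410637] [-0.09496294  0.48788888 -0.96068748  1.1979594   0.39288806  1.64431767
 -0.42316671] [ 0.06247773 -0.04823177  0.01040264  0.0083459  -0.01435833  0.00661609
  0.0232555 ]
```

View pics/w1.png

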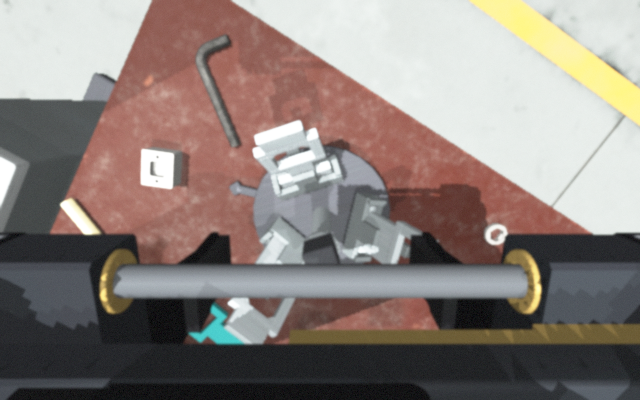

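The wrist view shows the carousel at (320,215), its pointer tip at (235,188), and the gripper hiding the lower half. I'll shift the tool along −x to see all three gauges.

Call:
arm_command:
  increments: [-95,0,0,0,0,0,1,-95,0,0,0,0,0,1,-95,0,0,0,0,0,1]

```text
time_s: 2.82
tool_pos: [559.3, 299.7, 330.7]
eef_rot: [[-0.507, 0.862, 0.001], [0.862, 0.507, -0.002], [-0.002, 0.0, -1.0]]
force: [-1.3, 1.1, 0.1]
opening: 87.5
gripper_force: 0.0
```

```bash
python3 - <<'E'
from h import *
s=get_state(); print(s["tool_pos"],s["joint_pos"])
d=cams.get_image("wrist"); M=cfw(d,s); np.savez("w2.npz",P=cloud(d,M),M=M,**d)
save("w2.png",cv2.resize(d["color"][0:235,190:450],None,fx=2.5,fy=2.5,interpolation=2))
E
```

```text
[559.29611344 299.72078478 330.71964527] [ 0.06408336  0.46987705 -0.94447137  1.20895424  0.37874896  1.63848736
 -0.26655414]
```

View pics/w2.png

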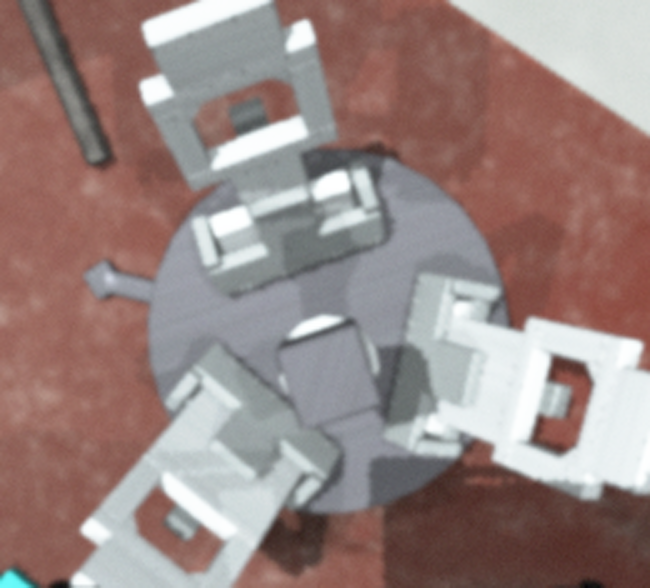

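Three candidate gauges (crop px): top (240,120) has a 30 mm waist between foot shoulders, so it's the waisted one; right (540,400) has a 50 mm body and is the narrow one; bottom-left (200,500) is full width and is the plain one. The turquoise plate at the corner (15,580) is not meant. The head is at (328,375) and the pointer tip at (100,280).

```bash
python3 - <<'E'
from h import *
np.set_printoptions(precision=1,suppress=True)
D={n:np.load(n+".npz") for n in("w1","w2","top","scene")}
Ms={n:(D[n]["M"] if n[0]=="w" else D[n]["camera_from_world"]) for n in D}
# head top by depth; centroid+rect
rays=[]
for n in D:
    d=D[n];P=d["P"];z=P[...,2];r=np.hypot(P[...,0]-542,P[...,1]-328.6)
    m=((z>179)&(z<195)&(r<35)).astype(np.uint8)
    cnt=max(cv2.findContours(m,0,1)[0],key=cv2.contourArea)
    mom=cv2.moments(cnt); u,v=mom["m10"]/mom["m00"],mom["m01"]/mom["m00"]
    q=np.array([plane(d,Ms[n],*c[0],186)[:2] for c in cnt],np.float32)
    print(n,m.sum(),u,v,plane(d,Ms[n],u,v,186),"z",np.nanmedian(z[m>0]),cv2.minAreaRect(q))
    if n!="w1": rays.append(ray(d,Ms[n],u,v))
print("tri head",tri(rays))
d=D["w2"];P=d["P"]
for n,(x,y) in {"tip":(100,280),"bar":(135,287),"tablow":(0,0)}.items():
    u,v=190+x/2.5,y/2.5; print(n,plane(d,Ms["w2"],u,v,8),P[int(v),int(u)])
# pocket symmetry: crop points
for n,(x,y,z) in {"pkt l":(240,292,60),"pkt r":(386,236,60)}.items():
    u,v=190+x/2.5,y/2.5; print(n,P[int(v)-2,int(u)])
# base disc top
z=P[...,2];r=np.hypot(P[...,0]-542,P[...,1]-328.6); m=(z>13)&(z<26)&(r<100)
q=P[m]; h=cv2.convexHull(q[:,:2].astype(np.float32)); print(m.sum(),np.nanmedian(q[:,2]),cv2.fitEllipse(h),cv2.minEnclosingCircle(h))
# gauge tab clouds az
for n in D:
    P=D[n]["P"];z=P[...,2];r=np.hypot(P[...,0]-542,P[...,1]-328.6);az=np.degrees(np.arctan2(P[...,1]-328.6,P[...,0]-542))
    for a0 in(139,19,-101):
        m=(z>135)&(z<175)&(r>80)&(r<140)&(abs((az-a0+180)%360-180)<40); 
        if m.sum()>20: print(n,a0,m.sum(),np.nanmean(P[m],0),cv2.minAreaRect(P[m][:,:2].astype(np.float32)))
E
```

```text
w1 587 320.1015432098765 254.69660493827158 [538.6 335.  186. ] z 186.28432631315826 ((537.6802978515625, 336.3559875488281), (33.17572784423828, 19.73581314086914), 31.18191146850586)
w2 1221 320.7917383820998 149.94664371772805 [543.3 328.5 186. ] z 186.366233893689 ((543.354248046875, 328.3591003417969), (29.814594268798828, 30.00971221923828), 49.08403778076172)
top 159 251.65488810365133 230.04475853945817 [544.9 327.5 186. ] z 185.4558857318848 ((544.4937744140625, 327.234130859375), (30.993982315063477, 28.68368148803711), 47.269752502441406)
scene 214 273.26577777777777 233.26311111111107 [539.8 329.3 186. ] z 186.21835985433273 ((539.506103515625, 329.54296875), (29.69692039489746, 37.13684844970703), 45.65749740600586)
tri head [543.9 327.6 182.6]
tip [427.  292.2   8. ] [427.2 292.3   9.1]
bar [444.5 298.3   8. ] [444.3 299.5  10.1]
tablow [325.2 386.1   8. ] [322.2 386.5   0.7]
pkt l [494.1 329.9  45.8]
pkt r [542.  388.3  31.1]
  return np.nanmean(a, axis, out=out, keepdims=keepdims)
Traceback (most recent call last):
cv2.error: OpenCV(4.12.0) /io/opencv/modules/imgproc/src/shapedescr.cpp:356: error: (-215:Assertion failed) n >= 0 && (depth == CV_32F || depth == CV_32S) in function 'fitEllipseNoDirect'
```

```bash
python3 - <<'E'
from h import *
np.set_printoptions(precision=1,suppress=True)
C=np.array([543.2,328.2])
for n in("w1","w2","top"):
    d=np.load(n+".npz");P=d["P"]; M=d["M"] if n[0]=="w" else d["camera_from_world"]
    dx=P[...,:2]-C; r=np.hypot(dx[...,0],dx[...,1]); az=np.degrees(np.arctan2(dx[...,1],dx[...,0]))%360
    g=cv2.cvtColor(d["color"],cv2.COLOR_RGB2HSV)
    m=(g[...,1]<90)&(r>92)&(r<126)&(abs(az-197)<14)&(P[...,2]<20)
    v,u=np.nonzero(m); q=np.array([plane(d,M,a,b,9)[:2] for a,b in zip(u,v)])-C
    for lo,hi in((92,105),(105,126)):
        k=(np.hypot(*q.T)>lo)&(np.hypot(*q.T)<hi); mm=q[k].mean(0); print(n,k.sum(),mm+C,np.degrees(np.arctan2(mm[1],mm[0]))%360)
    m=(P[...,2]>13)&(P[...,2]<26)&(r<100)
    if n!="top":
        q=P[m][:,:2].astype(np.float32); h=cv2.convexHull(q)[:,0]; 
        A=np.c_[2*h,np.ones(len(h))]; s=np.linalg.lstsq(A,(h**2).sum(1),rcond=None)[0]; print("base c",s[:2],np.sqrt(s[2]+s[:2]@s[:2]),np.median(P[m][:,2]))
s=get_state(); print(s["tool_pos"]); 
inc([543.2,328.2,240],rotz(-41),s); inc([543.2,328.2,158],rotz(-41),s)
E
```

```text
w1 176 [448.2 302.1] 195.3908821775891
w1 372 [433.5 292.8] 197.87214040055085
base c [542.9 328.9] 90.67629299416498 23.65740412249295
w2 141 [448.4 299.8] 196.70280600029201
w2 401 [434.  291.4] 198.62770217653286Traceback (most recent call last):
  File "<stdin>", line 14, in <module>
TypeError: 'NoneType' object is not subscriptable
```

```bash
python3 - <<'E'
from h import *
np.set_printoptions(precision=1,suppress=True)
C=np.array([543.0,328.4])
d=np.load("w2.npz");P=d["P"];M=d["M"]
dx=P[...,:2]-C; r=np.hypot(dx[...,0],dx[...,1]); az=np.degrees(np.arctan2(dx[...,1],dx[...,0]))%360
lab=d["color"].astype(int); red=lab[...,0]-lab[...,2]
u0,u1,v0,v1=218,256,98,126
print(red[v0:v1:2,u0:u1:2]); 
print(np.round(P[v0:v1:2,u0:u1:2,2]).astype(int))
s=get_state()
inc([543.2,328.2,240],rotz(-41),s); inc([543.2,328.2,158],rotz(-41),s)
E
```

```text
[[ 61  60  60  59  60  61  60  59  59  62  62  62  64  66  63  63  63  66
   67]
 [ 61  62  61  59  59  60  58  56  59  59  58  60  60  62  62  61  63  65
   59]
 [ 62  60  59  58  57  60  54  50  54  56  54  55  58  61  60  59  61  64
   47]
 [ 60  59  58  60  60  48  28  14  39  54  56  55  57  58  57  57  56  56
   25]
 [ 59  59  59  57  39   9 -10 -10   4  41  54  52  54  57  57  57  56  48
    6]
 [ 59  60  55  28  -3  -9 -12 -13  -9   6  28  40  47  51  55  56  58  35
   -6]
 [ 58  59  48   2 -13 -12 -13 -16 -16 -13  -9  -4   6  17  28  42  44  14
  -10]
 [ 57  58  53  17  -9 -12 -13 -14 -17 -15 -12 -12 -12 -10  -7  -3   2  -5
   -9]
 [ 58  61  58  45   4  -9 -11 -12 -13 -13 -13 -12 -12 -11 -12 -12 -11 -10
  -12]
 [ 58  61  58  53  28  -5 -10 -11  -8 -10  -9 -10 -11 -13 -13 -12 -12 -11
  -13]
 [ 59  61  58  53  49  18  -2   6  27  26  20   8  -4  -7 -10 -11 -13 -12
  -10]
 [ 59  61  58  53  53  49  44  47  51  55  57  51  46  33  17   6  -8  -8
  -11]
 [ 58  60  57  51  52  53  57  54  55  54  55  55  59  58  57  45   2  -9
  -11]
 [ 57  59  56  50  51  52  54  54  52  56  56  
[... 5274 characters left out ...]
          2                    1                    1
                     1                   32                   32
                    34]
 [                   1                   -1                    0
                    -1                    1                   -1
                     0                   -1                    0
                     0                    0                    1
                     3                    0                    1
                     0                   32                   32
                    33]]
[30.   0.8 90.8] [0.  0.  1.3] deg 71.7
[ 30.1   0.7 172.8] [0.  0.  1.3] deg 71.7<stdin>:9: RuntimeWarning: invalid value encountered in cast
```

Call:
arm_command:
  increments: [30,1,60,0,0,1.25,1,30,1,60,0,0,1.25,1,30,1,60,0,0,1.25,1,30,1,60,0,0,1.25,1,30,1,60,0,0,1.25,1,30,1,60,0,0,1.25,1,30,1,60,0,0,1.25,1,30,1,70,0,0,1.25,1,30,1,90,0,0,1.25,1]

```text
time_s: 4.0
tool_pos: [541.8, 331.4, 240.4]
eef_rot: [[0.649, 0.761, 0.001], [0.761, -0.649, 0.001], [0.001, 0.001, -1.0]]
force: [-0.6, 0.7, -0.3]
opening: 87.2
gripper_force: 0.0
```

```bash
python3 - <<'E'
from h import *
s=get_state(); print(s["tool_pos"],s["eef_rot"][:,1],s["joint_pos"])
inc([543.2,328.2,160],rotz(-41),s)
E
```

```text
[541.78117884 331.43188932 240.40857816] [ 7.60774106e-01 -6.49016493e-01  5.92854228e-04] [-0.09052295  0.43691811 -0.72969096  1.3761112   0.28917826  1.43484447
 -1.51772012]
[-1.6  3.1 80.4] [ 0.001 -0.001  0.009] deg 0.5
```

Call:
arm_command:
  increments: [-1.5,3,30,0,0,0.009,1,-1.5,3,60,0,0,0.009,1,-1.5,3,80,0,0,0.009,1,-1.5,3,80,0,0,0.009,1,-1.5,3,80,0,0,0.009,0,-1.5,3,80,0,0,0.009,0,-1.5,3,80,0,0,0.009,0,-1.5,3,80,0,0,0.009,0,-1.5,3,80,0,0,0.009,0]

```text
time_s: 5.12
tool_pos: [543.4, 327.8, 160.5]
eef_rot: [[0.659, 0.752, 0.0], [0.752, -0.659, -0.0], [0.0, 0.0, -1.0]]
force: [-0.5, -0.5, 0.2]
opening: 45.1
gripper_force: 0.0
```

Call:
arm_command:
  increments: [0,0,0,0,0,0,0,0,0,0,0,0,0,0,0,0,0,0,0,0,0,0,0,0,0,0,0,0]

```text
time_s: 5.62
tool_pos: [544.2, 327.1, 160.4]
eef_rot: [[0.66, 0.752, 0.001], [0.752, -0.66, -0.001], [0.0, 0.001, -1.0]]
force: [5.3, -3.0, -0.2]
opening: 29.5
gripper_force: 30.0
```

Call:
arm_command:
  increments: [0,0,0,0,0,-0.1,0,0,0,0,0,0,-0.23,0,0,0,0,0,0,-0.36,0,0,0,0,0,0,-0.49,0,0,0,0,0,0,-0.62,0,0,0,0,0,0,-0.75,0,0,0,0,0,0,-0.88,0,0,0,0,0,0,-0.97,0,0,0,0,0,0,-1.016,0,0,0,0,0,0,-1.016,0,0,0,0,0,0,-1.016,0]

```text
time_s: 7.0
tool_pos: [544.7, 327.0, 160.4]
eef_rot: [[-0.291, 0.957, 0.002], [0.957, 0.291, -0.0], [-0.001, 0.002, -1.0]]
force: [7.0, -2.1, -1.3]
opening: 29.9
gripper_force: 30.0
```

```bash
cat > az.py <<'E'
from h import *
np.set_printoptions(precision=1,suppress=True)
s=get_state(); print(s["tool_pos"],np.degrees(np.arctan2(s["eef_rot"][1,1],s["eef_rot"][0,1])),s["joint_pos"])
C=np.array([543.2,328.2])
for n in("top","scene"):
    d=cams.get_image(n);M=cfw(d);P=cloud(d,M);z=P[...,2];dx=P[...,:2]-C;r=np.hypot(dx[...,0],dx[...,1])
    m=(z>150)&(z<175)&(r>80)&(r<140)
    k,l,st,c=cv2.connectedComponentsWithStats(m.astype(np.uint8))
    for j in range(1,k):
        if st[j,4]>30:
            p=np.nanmean(P[l==j],0); print(n,st[j,4],c[j],p,"az",np.degrees(np.arctan2(p[1]-C[1],p[0]-C[0]))%360)
    np.savez(n+"2.npz",P=P,**d)
E
python3 az.py
```

```text
[544.7 327.  160.4] 16.916471364952653 [ 0.   0.5 -0.9  1.5  0.4  1.3 -0.6]
top 143 [287.4 196.6] [631.9 246.9 162.4] az 317.49662585323347
scene 173 [330.9 264.6] [424.8 296.4 164.2] az 195.02518442548174
scene 194 [213.8 266.4] [564.6 445.3 163.5] az 79.65508084375674
```

Call:
arm_command:
  increments: [0,0,0,0,0,0,1,0,0,0,0,0,0,1,0,0,0,0,0,0,1,0,0,0,0,0,0,1,0,0,-50,0,0,0,1,0,0,-110,0,0,0,1,0,-40,-120,-0.15,0,0,1,0,-90,-120,-0.3,0,0,1,0,-150,-110,-0.45,0,0,1,-30,-190,-110,-0.524,0,0,1,-60,-190,-110,-0.524,0,0,1,-60,-190,-110,-0.524,0,0,1]

```text
time_s: 8.6
tool_pos: [392.9, 239.8, 278.1]
eef_rot: [[-0.288, 0.842, 0.456], [0.957, 0.268, 0.11], [-0.03, 0.468, -0.883]]
force: [-0.3, -0.2, 1.1]
opening: 86.8
gripper_force: 0.0
```

```bash
python3 - <<'E'
from h import *
s=get_state(); print(s["tool_pos"],s["eef_rot"],s["joint_pos"])
d=cams.get_image("wrist"); M=cfw(d,s); np.savez("w3.npz",P=cloud(d,M),M=M,**d)
save("w3.png",d["color"])
E
python3 az.py
```

```text
[392.90530646 239.84412759 278.06624267] [[-0.28846745  0.84197782  0.45591653]
 [ 0.95701921  0.2684673   0.10972487]
 [-0.03001277  0.46797293 -0.88323302]] [-0.0958863  -0.43982668 -0.55499482  2.12081018 -0.04000189  0.94905354
 -0.34327604]
[391.5 241.  278.2] 17.9423897991937 [-0.1 -0.4 -0.5  2.1 -0.   1.  -0.3]
top 139 [287.4 196.5] [632.1 246.8 163. ] az 317.53508344620565
top 168 [207.3 219. ] [571.  442.8 162.3] az 76.34044164136529
top 120 [265.1 277.5] [432.6 293.3 162.2] az 197.50401081305077
scene 262 [276.6 205.5] [627.6 247.6 160.7] az 316.3437122657348
scene 172 [331.1 264.3] [424.7 296.1 164.5] az 195.16657695560957
scene 195 [213.9 266.6] [564.1 445.5 163.4] az 79.87576358956773
```

View pics/w3.png

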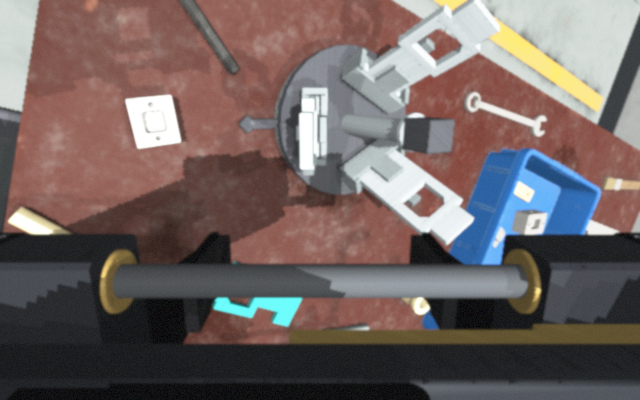

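The wrist view shows the waisted gauge edge-on at (313,125), in line with the pointer (250,122) and the head (430,135). The other gauges sit in their pockets.

```bash
python3 - <<'E'
from h import *
np.set_printoptions(precision=1,suppress=True)
C=np.array([543.2,328.2]);a=np.radians(17);e=np.array([np.cos(a),np.sin(a)]);t=np.array([-e[1],e[0]])
gz=np.array([*(-.5*e),.866]);gx=np.array([*(.866*e),.5])
foot=np.array([*(C-55*e),46])
for n in("w3","top2","scene2"):
    P=np.load(n+".npz")["P"]; q=(P.reshape(-1,3)-foot); L=np.c_[q@gx,q[:,:2]@t,q@gz]
    for lo,hi in((119,137),(136,146),(106,116)):
        m=(L[:,2]>lo)&(L[:,2]<hi)&(abs(L[:,1])<45)&(abs(L[:,0])<20)
        if m.sum()>15:
            x=L[m]; print(n,lo,m.sum(),"med",np.median(x,0),"p5",np.percentile(x,5,axis=0),"p95",np.percentile(x,95,axis=0), "slope deg",np.degrees(np.polyfit(x[:,1],x[:,0],1)[0]))
s=get_state(); R=np.stack([[*t,0],gx,-gz],1)
for g in (160,110): inc(foot+gz*g,R,s)
E
```

```text
w3 119 66 med [  5.6   5.1 131.7] p5 [ -0.2 -18.4 123.3] p95 [  5.7  21.3 133.3] slope deg -4.069585121266048
w3 136 735 med [  0.7   0.1 139.9] p5 [ -4.  -20.  138.7] p95 [  5.3  19.3 141.1] slope deg 0.08627485782989427
w3 106 122 med [  2.1  23.3 115.5] p5 [ -3.7 -31.3 114.6] p95 [  5.6  31.1 115.9] slope deg -0.4558777832650697
top2 119 77 med [  6.3  -1.  129.2] p5 [  2.7 -22.5 119.6] p95 [  8.   17.8 136.4] slope deg 0.3223688795264797
top2 136 42 med [  3.9   2.  139. ] p5 [  0.7 -18.5 136.4] p95 [  7.   18.7 141.5] slope deg -1.2339361997984595
top2 106 68 med [  5.8  -3.5 112.9] p5 [ -1.7 -31.7 106.6] p95 [  7.6  28.4 115.9] slope deg 0.28324668848161627
scene2 119 54 med [  1.7  18.7 128. ] p5 [ -3.9 -20.9 119.7] p95 [  5.   21.5 136.4] slope deg -7.986561080641718
scene2 136 122 med [  0.1   0.9 140.7] p5 [ -4.4 -20.7 137.5] p95 [  4.8  19.8 142.6] slope deg -0.37922283881720403
scene2 106 32 med [  1.6  28.6 112.4] p5 [ -4.6 -16.6 107.2] p95 [  5.   31.1 115.8] slope deg -6.331118326753962
[ 39.2 -13.   97.8] [-0.  0.  0.] deg 2.8
[ 40.4 -11.1 147.7] [-0.  0.  0.] deg 2.8
```

```bash
cat > g.py <<'E'
from h import *
import sys
np.set_printoptions(precision=4,suppress=True)
C=np.array([543.2,328.2]);a=np.radians(17);e=np.array([np.cos(a),np.sin(a)]);t=np.array([-e[1],e[0]])
gz=np.array([*(-.5*e),.866]);gx=np.array([*(.866*e),.5]);foot=np.array([*(C-55*e),46])
R=np.stack([[*t,0],gx,-gz],1)
if __name__=="__main__":
    s=get_state(); print(s["tool_pos"],s["joint_pos"],s["joint_vel"])
    for g in map(float,sys.argv[1:]): inc(foot+gz*g,R,s)
E
python3 g.py 160 111
```

```text
[392.4094 243.6998 278.2336] [-0.0971 -0.4346 -0.5588  2.1161 -0.0422  0.9499 -0.3412] [ 0.1061  0.036  -0.0742 -0.0364 -0.0255 -0.0045  0.0224]
[ 39.2 -13.   97.8] [-0.039  0.023  0.016] deg 2.8
[ 40.4 -11.1 146.7] [-0.039  0.023  0.016] deg 2.8
```

Call:
arm_command:
  increments: [40,-13,40,-0.039,0.023,0.016,1,40,-13,85,-0.039,0.023,0.016,1,40,-13,95,-0.039,0.023,0.016,1,40,-13,95,-0.039,0.023,0.016,1]

```text
time_s: 9.25
tool_pos: [414.7, 287.0, 186.7]
eef_rot: [[-0.287, 0.831, 0.477], [0.958, 0.249, 0.143], [0.0, 0.498, -0.867]]
force: [0.1, -0.3, -0.5]
opening: 86.8
gripper_force: 0.0
```

```bash
python3 g.py 160 111
```

```text
[414.6935 287.0144 186.6502] [-0.003  -0.2695 -0.7689  2.2025  0.0928  0.6746 -0.5658] [-0.0289 -0.0359  0.0251 -0.0126 -0.0097  0.0096  0.0068]
[ 1.8 -1.1  1.8] [-0.002  0.003 -0.005] deg 0.4
[ 2.  -1.  50.8] [-0.002  0.003 -0.005] deg 0.4
```

Call:
arm_command:
  increments: [2,-0.5,25,-0.002,0.003,-0.005,1,2,-0.5,50,-0.002,0.003,-0.005,1,2,-0.5,50,-0.002,0.003,-0.005,1,2,-0.5,50,-0.002,0.003,-0.005,0,2,-0.5,50,-0.002,0.003,-0.005,0,2,-0.5,50,-0.002,0.003,-0.005,0,2,-0.5,50,-0.002,0.003,-0.005,0,2,-0.5,50,-0.002,0.003,-0.005,0,2,-0.5,50,-0.002,0.003,-0.005,0,2,-0.5,50,-0.002,0.003,-0.005,0,2,-0.5,50,-0.002,0.003,-0.005,0,2,-0.5,50,-0.002,0.003,-0.005,0]

```text
time_s: 10.75
tool_pos: [437.4, 296.5, 143.3]
eef_rot: [[-0.294, 0.827, 0.48], [0.956, 0.254, 0.147], [-0.0, 0.502, -0.865]]
force: [2.8, 0.6, -2.4]
opening: 10.0
gripper_force: 30.0
```

```bash
python3 g.py 111 200
```

```text
[437.383  296.5331 143.3202] [ 0.0785 -0.1265 -0.8751  2.2093  0.2885  0.5692 -0.7256] [ 0.0003  0.      0.     -0.0005 -0.0019  0.0025  0.0009]
[-0.7 -0.6  1. ] [ 0.002 -0.001  0.002] deg 0.2
[ -0.6  -0.5 -88. ] [ 0.002 -0.001  0.002] deg 0.2
```

Call:
arm_command:
  increments: [0,0,-6,0,0,0,0,0,0,-16,0,0,0,0,0,0,-28,0,0,0,0,0,0,-42,0,0,0,0,0,0,-56,0,0,0,0,0,0,-70,0,0,0,0,0,0,-84,0,0,0,0,0,0,-95,0,0,0,0,0,0,-95,0,0,0,0]

```text
time_s: 11.88
tool_pos: [391.3, 282.6, 225.9]
eef_rot: [[-0.294, 0.827, 0.48], [0.956, 0.255, 0.147], [-0.001, 0.502, -0.865]]
force: [0.3, 0.3, -2.0]
opening: 9.6
gripper_force: 30.0
```

```bash
python3 g.py 205
python3 - <<'E'
from h import *
np.set_printoptions(precision=1,suppress=True)
# hook: prong & tip & hung gauge from first clouds
for n in("top","scene"):
    P=np.load(n+".npz")["P"];x,y,z=P[...,0],P[...,1],P[...,2]
    m=(z>155)&(z<176)&(x>510)&(x<600)&(abs(y+25)<40); q=P[m]
    if len(q): 
        f=np.polyfit(q[:,0],q[:,1],1); print(n,"prong",len(q),f,np.degrees(np.arctan(f[0])),"y@550",np.polyval(f,550),"z med/95",np.median(q[:,2]),np.percentile(q[:,2],95),"minx",q[:,0].min())
    m=(z>176)&(z<190)&(x>470)&(x<520)&(abs(y+30)<40)
    print(n,"tip",m.sum(),np.nanmedian(P[m],0) if m.any() else 0, P[m][:,0].min() if m.any() else 0, P[m][:,0].max() if m.any() else 0)
    m=(z>178)&(z<210)&(x>590)&(x<650)&(abs(y+15)<60); q=P[m]; print("hung top",len(q),np.median(q,0),np.percentile(q,3,axis=0),np.percentile(q,97,axis=0),cv2.minAreaRect(q[:,:2].astype(np.float32)))
    m=(z>178)&(z<195)&(x>650)&(x<700)&(abs(y+15)<60); q=P[m]; print("post top",len(q),np.median(q,0),q.mean(0))
E
```

```text
[391.3397 282.5926 225.9015] [-0.0555 -0.384  -0.7034  2.19   -0.0129  0.7755 -0.4755] [ 0.0087  0.0222 -0.0116  0.011   0.0127 -0.0195 -0.012 ]
[-0.8 -0.3  2.6] [ 0.002 -0.     0.002] deg 0.2
top prong 156 [  0.1 -93.9] 6.509134672007584 y@550 -31.142056109479185 z med/95 168.48393552632842 171.98704849457027 minx 510.08532740917514
top tip 15 [504.6 -36.1 180.3] 500.1161436758739 507.2837043359655
hung top 125 [629.5 -20.1 201.6] [624.5 -50.4 178.5] [636.3   5.5 206.6] ((630.9485473632812, -22.486549377441406), (10.10440444946289, 61.35183334350586), 6.337596416473389)
post top 65 [668.6 -17.3 186.4] [669.3 -16.7 185.3]
scene prong 164 [  0.1 -88.7] 6.1003034085164805 y@550 -29.889981597009488 z med/95 168.70131391729586 172.2328365206629 minx 510.7113787894501
scene tip 20 [499.7 -36.3 181.9] 496.2916717393523 506.26773166290707
hung top 193 [625.6 -16.4 192.7] [620.8 -46.1 178.9] [632.5   6.6 205.4] ((628.6742553710938, -22.33382797241211), (12.914753913879395, 68.11837005615234), 7.905231952667236)
post top 62 [664.8 -13.8 185.6] [665.6 -15.3 184.6]
```

```bash
python3 - <<'E'
from h import *
s=get_state(); print(s["tool_pos"])
inc([400,270,240],rotz(17),s);inc([425,150,240],rotz(11),s);inc([450,-39.6,225],rotz(6.3),s)
E
```

```text
[391.33971919 282.59258585 225.90152227]
[-14.6  11.   -9.9] [0.526 0.    0.002] deg 30.1
[-136.6    1.1  -15.5] [ 0.525 -0.027  0.104] deg 30.7
[-325.2  -34.1  -18.5] [ 0.524 -0.049  0.185] deg 32.0
```

Call:
arm_command:
  increments: [-3,2,-6,0.12,0,0,0,-7,5,-8,0.26,0,0,0,-11,8,-10,0.4,0,0,0,-15,11,-10,0.526,0,0.002,0,-40,9,-11,0.526,-0.006,0.02,0,-85,6,-13,0.525,-0.015,0.06,0,-137,1,-15,0.525,-0.027,0.104,0,-185,-8,-16,0.525,-0.033,0.125,0,-230,-17,-17,0.524,-0.038,0.145,0,-275,-25,-18,0.524,-0.044,0.165,0,-310,-31,-18,0.524,-0.048,0.18,0,-325,-34,-18,0.524,-0.049,0.185,0]

```text
time_s: 13.38
tool_pos: [450.2, -41.5, 223.1]
eef_rot: [[-0.106, 0.994, -0.002], [0.994, 0.106, -0.0], [0.0, -0.002, -1.0]]
force: [0.2, 0.5, -2.7]
opening: 9.8
gripper_force: 30.0
```

Call:
arm_command:
  increments: [0,0,0,0,0,0,0,0,0,0,0,0,0,0,0,0,0,0,0,0,0]

```text
time_s: 13.75
tool_pos: [450.4, -38.2, 224.1]
eef_rot: [[-0.111, 0.994, -0.0], [0.994, 0.111, 0.0], [0.0, -0.0, -1.0]]
force: [-0.3, -0.3, -2.4]
opening: 10.0
gripper_force: 30.0
```

```bash
cat > hk.py <<'E'
from h import *
np.set_printoptions(precision=2,suppress=True)
h=np.array([.994,.1104]);Q=np.array([667,-17.6])
def at(D,z): return [*(Q-D*h),z]
if __name__=="__main__":
    s=get_state(); print(s["tool_pos"],s["joint_pos"],s["eef_rot"])
    for D,z in((200,197),(100,197),(100,176)): inc(at(D,z),rotz(6.3),s)
E
python3 hk.py; python3 - <<'E'
from h import *
np.set_printoptions(precision=1,suppress=True)
s=get_state();R=s["eef_rot"];p=s["tool_pos"]
ims=[]
for n in("scene","top"):
    d=cams.get_image(n);M=cfw(d);P=cloud(d,M);np.savez(n+"3.npz",P=P,**d)
    L=(P-p)@R; m=(abs(L[...,0])<40)&(abs(L[...,1])<25)&(L[...,2]>-30)&(L[...,2]<125)
    for lo,hi in((2,40),(40,80),(80,125)):
        k=m&(L[...,2]>lo)&(L[...,2]<hi); 
        if k.sum()>15: print(n,lo,k.sum(),np.median(L[k],0),np.percentile(L[k],3,axis=0),np.percentile(L[k],97,axis=0))
    u,v=proj(d,M,p).astype(int); u=max(u,130);v=max(v,75)
    ims.append(cv2.resize(d["color"][v-70:v+90,u-120:u+130],(500,320)) if n=="scene" else cv2.resize(d["color"][v-80:v+60,u-75:u+75],(300,280)))
im=np.zeros((320,800,3),np.uint8);im[:,:500]=ims[0];im[:280,500:]=ims[1];save("hk1.png",im)
E
```

```text
[450.38 -38.19 224.07] [ 0.31 -0.04 -0.32  1.87 -0.01  1.3   0.11] [[-0.11  0.99 -0.  ]
 [ 0.99  0.11  0.  ]
 [ 0.   -0.   -1.  ]]
[-3.5 17.6 27.1] [-0. -0.  0.] deg 0.1
[ -3.5 117.6  27. ] [-0. -0.  0.] deg 0.1
[ -3.5 117.6  48. ] [-0. -0.  0.] deg 0.1
scene 2 173 [23.5 -4.4 24.1] [-32.   -7.4   3.8] [30.7  2.4 39.3]
scene 40 193 [ 3.2 -5.7 50.9] [-27.7  -7.5  40.7] [28.3  2.6 77.5]
scene 80 200 [10.7 -5.8 94.6] [-31.7  -7.5  81.3] [ 31.    2.3 110.3]
```

View pics/hk1.png

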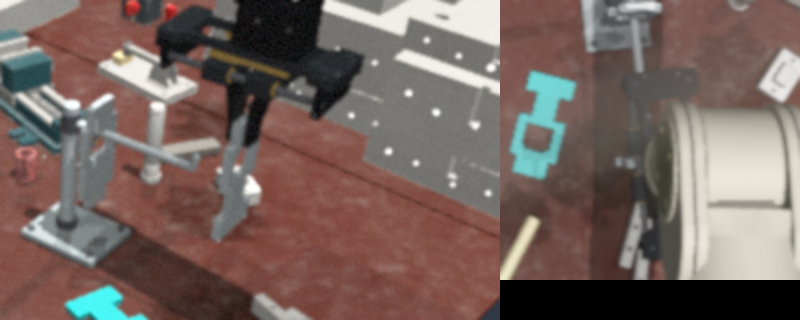

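The scene crop shows the gauge hanging vertically at (235,185), in front of the hook's tip (195,160), with the hung gauge at (100,140) untouched. I'll now thread it over the tip.

Call:
arm_command:
  increments: [-3.5,5,27,0,0,0,0,-3.5,5,27,0,0,0,0,-3.5,17,27,0,0,0,0,-3.5,29,27,0,0,0,0,-3.5,41,27,0,0,0,0,-3.5,53,27,0,0,0,0,-3.5,65,27,0,0,0,0,-3.5,77,27,0,0,0,0,-3.5,77,27,0,0,0,0]

```text
time_s: 14.98
tool_pos: [527.8, -34.3, 196.7]
eef_rot: [[-0.109, 0.994, -0.001], [0.994, 0.109, 0.0], [0.0, -0.001, -1.0]]
force: [-0.3, -0.2, -1.9]
opening: 9.9
gripper_force: 30.0
```

```bash
python3 hk.py
```

```text
[527.85 -34.3  196.68] [ 0.28  0.16 -0.33  1.74  0.05  1.26  0.05] [[-0.11  0.99 -0.  ]
 [ 0.99  0.11  0.  ]
 [ 0.   -0.   -1.  ]]
[  1.2 -59.9  -0.3] [-0. -0. -0.] deg 0.1
[ 1.3 40.1 -0.4] [-0. -0. -0.] deg 0.1
[ 1.3 40.2 20.6] [-0. -0. -0.] deg 0.1
```

Call:
arm_command:
  increments: [1,12,0,0,0,0,0,1,24,0,0,0,0,0,1,36,0,0,0,0,0,1,37,5,0,0,0,0,1,37,10,0,0,0,0,1,37,14,0,0,0,0,1,37,18,0,0,0,0,1,37,18,0,0,0,0,1,37,18,0,0,0,0]

```text
time_s: 16.1
tool_pos: [563.9, -29.5, 179.1]
eef_rot: [[-0.109, 0.994, -0.0], [0.994, 0.109, -0.0], [0.0, -0.0, -1.0]]
force: [-0.6, 0.9, -1.7]
opening: 9.6
gripper_force: 30.0
```

Call:
arm_command:
  increments: [0,0,1,0,0,0,0,0,0,2,0,0,0,0,0,0,3,0,0,0,0,0,0,3,0,0,0,0]

```text
time_s: 16.6
tool_pos: [564.0, -29.5, 176.3]
eef_rot: [[-0.109, 0.994, -0.0], [0.994, 0.109, -0.0], [-0.0, -0.0, -1.0]]
force: [-1.8, 0.5, 2.6]
opening: 9.7
gripper_force: 30.0
```

The force changed from −2 N to +2.6 N, so the ceiling rests on the prong. Release, then check.

Call:
arm_command:
  increments: [0,0,0,0,0,0,0.15,0,0,0,0,0,0,0.25,0,0,0,0,0,0,0.35,0,0,0,0,0,0,0.35,0,0,0,0,0,0,0.35,0,0,0,0,0,0,0.35]

```text
time_s: 17.35
tool_pos: [563.9, -29.5, 175.9]
eef_rot: [[-0.109, 0.994, -0.001], [0.994, 0.109, 0.0], [0.0, -0.001, -1.0]]
force: [0.1, 1.2, -1.2]
opening: 30.2
gripper_force: 0.0
```

```bash
cat > fin.py <<'E'
from h import *
np.set_printoptions(precision=1,suppress=True)
s=get_state(); print(s["opening"],s["tool_pos"],s["force"])
h=np.array([.994,.1104,0]);l=np.array([-.1104,.994,0]);Q=np.array([667,-17.6,0])
for n in("scene","top"):
    d=cams.get_image(n);M=cfw(d);P=cloud(d,M);np.savez(n+"4.npz",P=P,**d)
    D=-(P-Q)@h;Y=(P-Q)@l;Z=P[...,2]
    for a,b in((20,62),(75,140)):
        for lo,hi in((55,90),(90,130),(172,210)):
            m=(D>a)&(D<b)&(abs(Y)<40)&(Z>lo)&(Z<hi)
            if m.sum()>10: q=np.c_[D[m],Y[m],Z[m]]; print(n,a,lo,m.sum(),np.median(q,0),np.percentile(q,3,axis=0),np.percentile(q,97,axis=0))
E
python3 fin.py
```

```text
30.241965505675406 [563.9 -29.5 175.9] [ 0.1  1.2 -1.2]
scene 20 55 97 [42.4  2.9 78.1] [ 35.4 -28.3  66.6] [44.5 29.7 89.3]
scene 20 90 249 [ 42.8   6.2 111.1] [ 34.9 -31.   91.8] [ 44.8  30.9 128.9]
scene 20 172 234 [ 42.2   5.1 188.8] [ 34.3 -27.9 172.8] [ 44.7  29.8 205.2]
scene 75 55 146 [110.    6.9  77.9] [102.  -29.7  66. ] [111.8  31.4  89.7]
scene 75 90 170 [109.6   6.2 108. ] [101.5 -29.2  90.5] [111.5  29.2 129. ]
scene 75 172 375 [109.4   7.4 193. ] [ 82.9 -10.8 174. ] [130.9  27.8 208.2]
top 20 90 14 [ 41.1  28.2 108.1] [33.3 18.  92.7] [ 41.5  31.5 123.7]
top 20 172 28 [ 36.5  24.7 180.9] [ 30.4   2.3 173.1] [ 41.5  31.2 204.3]
top 75 55 18 [106.8  26.6  82.4] [100.5   9.   67.8] [108.4  32.1  89.4]
top 75 172 17 [103.2  26.6 179.7] [ 98.4  22.9 173.4] [108.4  30.5 181. ]
```

Call:
arm_command:
  increments: [0,0,-15,0,0,0,0.35,0,0,-30,0,0,0,0.35,0,0,-60,0,0,0,0.35,0,0,-110,0,0,0,0.35,0,-50,-150,0,0,0,0.35,0,-90,-150,0,0,0,0.35,0,-90,-150,0,0,0,0.35,0,-90,-150,0,0,0,0.35,0,-90,-150,0,0,0,0.35,0,-90,-150,0,0,0,0.35]

```text
time_s: 18.7
tool_pos: [474.9, -39.1, 325.5]
eef_rot: [[-0.109, 0.994, -0.002], [0.994, 0.109, 0.0], [0.001, -0.001, -1.0]]
force: [0.8, 0.8, 0.8]
opening: 30.5
gripper_force: 0.0
```

```bash
python3 fin.py; python3 - <<'E'
from h import *
d=np.load("scene4.npz")["color"]; save("fin.png",cv2.resize(d[110:340,195:455],None,fx=2.5,fy=2.5,interpolation=2))
E
```

```text
30.484667149530427 [474.9 -39.1 325.5] [0.8 0.8 0.8]
scene 20 55 92 [42.9  3.7 78.3] [ 36.4 -23.6  66. ] [44.7 28.1 89.1]
scene 20 90 251 [ 42.8   5.7 110.5] [ 34.7 -31.   90.9] [ 44.8  31.3 128.7]
scene 20 172 231 [ 42.1   6.1 189.1] [ 33.9 -24.8 172.8] [ 44.6  29.4 205.5]
scene 75 55 147 [109.9   9.   78.9] [101.6 -31.6  66.1] [111.9  31.1  89.5]
scene 75 90 169 [109.7   6.9 108.1] [101.4 -27.1  90.8] [111.9  28.9 129. ]
scene 75 172 234 [109.3   3.8 190. ] [101.2 -27.3 173.5] [111.6  28.4 206.2]
top 20 55 18 [40.8  8.5 81.9] [ 35.  -21.5  66.5] [41.5 31.3 89.3]
top 20 90 45 [ 40.9   7.8 110.2] [ 35.1 -30.7  93.6] [ 41.4  31.4 128.9]
top 20 172 145 [ 37.5   2.5 200.7] [ 31.9 -29.5 174.6] [ 41.4  29.5 205.9]
top 75 55 19 [107.8  25.6  82.2] [ 99.6 -16.2  65. ] [108.3  32.1  89.5]
top 75 90 17 [108.1  13.1  93.1] [103.1  -2.8  90.2] [108.5  31.  128.6]
top 75 172 74 [104.3  15.4 198.5] [ 98.9  -1.4 172.8] [125.9  29.1 207.1]
```

View pics/fin.png

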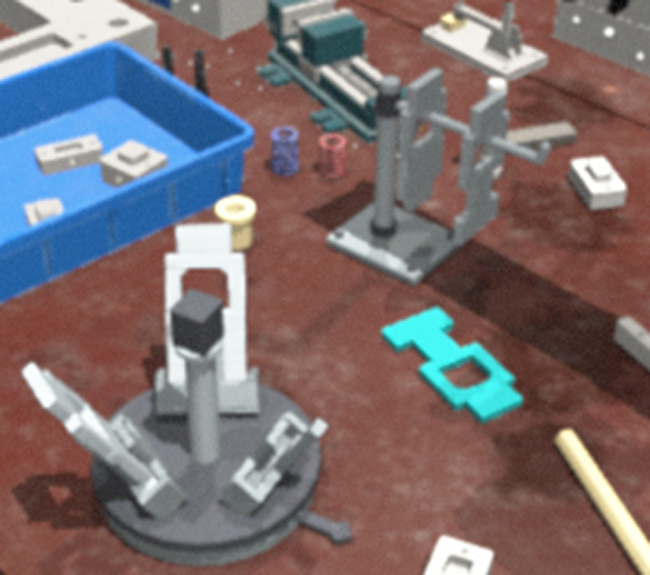

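The final picture shows the waisted gauge (485,165) on the prong in front of the hung gauge (420,140). The other two gauges are in their pockets (205,330 and 90,430), and the emptied pocket (270,460) is at the pointer.

```bash
python3 -c "
from workcell import order; print(order.sign_off())"
```

```text
the job is handed in; nothing more can be done
None
```

Done: I turned the carousel to bring the waisted gauge to the pointer, hung the gauge on the hook in front of the hung one, released it and handed the job in at about 19 s; the other gauges stayed in place.

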